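Find the rattling sample tin

ROBOT

A 6-joint arm with a two-finger parallel gripper is mounted at the origin on a cart in front of the work surface, level with it; the furniture and walls round the work are solid. World frame = base frame: x ahead of the robot, y to its left, z up, the work surface at z = 0. Lengths are in m, angles in rad, forces in N, time in s.
With the tool pointing down it reaches from about 0.275 to 0.875 m from the base axis. Payload 12.5 kg.
Tool frame: the origin (TCP) lies at the very end of the fingers, on their centre line; the grasp point (between the pads) lies 19 mm behind it; x points along the fingers, y is the direction in which the jaws open and shut, and the axes are right-handed (so a half turn about x gives the same grasp; the last joint's range is limited). The gripper opens to 85 mm and grips with 20 to 120 N. Pads are 22 mm wide; open, the fingers measure 114 mm over their backs; the gripper's body (76 mm by 85 mm) begins 54 mm behind the grasp point. The pads swing forward as they close: fully open they stand 13 mm farther back than shut.
Start: joints at [1.153, 0.351, 1.652, -0, 1.139, -0.085], TCP at [0.18, 0.52, 0.231] pointing down, gripper open.
Joint ranges: [-2.75, 2.75], [-0.79, 2.1], [0.01, 2.65], [-1.57, 4.71], [0.07, 3.14], [-2.87, 2.87]. Speed limits (rad/s): [2.22, 2.22, 2.79, 3.14, 3.14, 3.14].

INTERFACE

Orientations are given as a 3x3 rotation matrix whose columns are the frame's x, y, z axes.
In Python, from bench import manip gives the robot as it stands. Calls block until the motion is done:
- manip.move_ptp(position, orientation): joint-space move of the TCP to a pose.
- manip.move_l(position, attitude=None, max_speed=0.15): straight line of the TCP; attitude=None keeps the orientation; max_speed is the mean speed in m/s.
- manip.move_j(angles): joint-space move.
- manip.set_gripper(opening, effort=None): opening from 0.0 (shut) to 1.0 (fully open); effort is the grip in N (None keeps the last); returns when the fingers have stopped.
- manip.dwell(seconds).
- manip.inverse_kinematics(position, orientation): joint angles nearest the present ones, or None.
- manip.grab_frame(name): name is "scene" or "top" or "wrist"; returns (picture, depth): 420x560x3 uint8, red, green, blue; 420x560 float32, m along the optical axis (not along the pixel's ray), 0 where there is no reading.
- manip.get_calibration(name): a dict with "camera_matrix" (3x3 intrinsics, pixels), "k1" (the pictures are not rectified: a ray, as slopes to the right and down, at radius r is drawn at 1 + k1 r^2 times it, then the intrinsics apply), "R" (3x3) and "t" (3): a world point X has camera coordinates R X + t. Camera axes: x right, y down, z forward; pixel columns grow to the right and rows downward; lengths in m; the calibration is good to about 2 mm. A picture is of the moment at which its call begins: read the wrist's pose just before it. get_calibration takes no time and is no camera call; for the wrist camera it gives the pose at the moment of the call.
A pose or a line that the arm cannot do raises manip.Unreachable and nothing moves.
- manip.sign_off(): hands the job in, once; it reports no verdict.
Trained networks look in the newest picture that a camera, given by its name, has taken for a name from the list of things; names that differ only in an ending like _2 or _b are one class to them, and where a whole thing is asked for, a point or a joint stands for the part that bears it (a point fixed in the world has none). Each returns a list of dicts, best first, with "confidence" (0 to 1); they miss things now and then, are a little off and sometimes report something else, mostly with a low value. They report only what shows in the picture. A call takes as long as a camera call. They do not tell look-alikes from the thing itself.
- manip.look_for(camera, name): "at" ([x, y, z] in m, in world coordinates, good to about 4 mm: the middle of the surface that is visible of it).
Readings, each from a call of its own:
- manip.current_time(): time.
- manip.current_qpos(): joint angles.
- manip.current_joint_vel(): joint speeds.
- manip.current_joint_torque(): joint torques, N m.
- manip.current_ee_pos(): TCP position.
- manip.current_tcp_rot(): TCP orientation.
- manip.current_force(): force on the tool from outside, world axes, zero at the start.
- manip.current_ft_torque(): the same for the moment, N m.
- manip.current_grip_width(): opening from 0.0 (shut) to 1.0 (fully open).
Only numpy, scipy, OpenCV 4.12 (cv2) and the standard library are available. Lean on these libraries where they do the work, as an engineer would, in place of code of your own. Each camera call takes 0.05 s, during which the arm holds its last target.

TASK

Three identical sealed sample tins stand in rubber rings, and one has a loose piece inside. Going from the left ring to the right one, take each tin by its sides, lift it clear, rock it well over (30 degrees or so) to feel whether something slides about inside, and stand it upright in its ring again before you take the next; all three must be rocked. Then hold the one that rattles out over the middle of the steel tray, upright and still, a hand's width (10 to 15 cm) above the bench, with the other two standing in their rings, and finish while still holding it; leave the other things on the bench alone.

Things in the scene. Friction and masses are not known exactly. Their poses are not given: they have to be found in the camera images.
- tin_1: sealed round aluminium tin, 64 mm diameter, 64 mm tall, lid fixed, opaque; origin at the centre of its underside, z up its axis. The numbers mean nothing: any of the three may be the one that rattles and stand in any ring. All look alike and weigh about the same, contents included (0.3 to 0.45 kg).
- tin_2: sealed round aluminium tin, 64 mm diameter, 64 mm tall, lid fixed, opaque; origin at the centre of its underside, z up its axis. Like tin_1. In whichever one rattles, a lead slug of 0.21 to 0.29 kg, 30 mm across, 30 mm tall, slides up to 28 mm from wall to wall (starts at about 7 degrees of tilt) and stays where it slid when the tin is levelled, so the weight then hangs to that side.
- tin_3: sealed round aluminium tin, 64 mm diameter, 64 mm tall, lid fixed, opaque; origin at the centre of its underside, z up its axis. Like tin_1. The two tins that do not rattle hold a packed filling, about as heavy as the slug, with only about 1 mm of play.
- left_ring: left one of three black rubber rings fixed to the bench, in a row across the robot's view (left is +y): 92 mm outside, 76 mm inside diameter, 10 mm high, open inside, so that a tin stands on the bench within it (6 mm of play all round, tin's underside at z = 0). Origin at its centre, on the bench.
- middle_ring: middle one of three black rubber rings fixed to the bench, in a row across the robot's view (left is +y): 92 mm outside, 76 mm inside diameter, 10 mm high, open inside, so that a tin stands on the bench within it (6 mm of play all round, tin's underside at z = 0). Origin at its centre, on the bench.
- right_ring: right one of three black rubber rings fixed to the bench, in a row across the robot's view (left is +y): 92 mm outside, 76 mm inside diameter, 10 mm high, open inside, so that a tin stands on the bench within it (6 mm of play all round, tin's underside at z = 0). Origin at its centre, on the bench.
- tray: shallow open steel inspection tray, 130 mm (x) by 170 mm (y), rim 22 mm high, fixed on the bench beyond the rings; origin at the centre of its underside.
- glass_stopper: bystander: clear glass stopper, 29 mm wide, 42 mm tall, standing; origin under it.
- vial: bystander: small clear vial, 21 mm wide, 49 mm tall, standing; origin under it.
- petri_dish: bystander: glass petri dish, 95 mm wide, 18 mm high; origin under it.
- timer: bystander: small white timer lying flat, 62 x 66 x 19 mm; origin under it.
There are look-alikes about, which are no part of the job. Leave any blue look-alike of the middle_ring alone.

How it is judged:
On the way, in this order (a step that is already met when the one before it is completed fails the run):
1. the tin from the left ring is held clear of the bench and tipped by more than 17 degrees, the other two standing in their rings (((horizontal distance between tin_1 and middle_ring below 0.009 m and height (world z) of tin_1 below 0.006 m and angle between tin_1's own z axis and vertical below 0.06 rad) or (horizontal distance between tin_2 and middle_ring below 0.009 m and height (world z) of tin_2 below 0.006 m and angle between tin_2's own z axis and vertical below 0.06 rad) or (horizontal distance between tin_3 and middle_ring below 0.009 m and height (world z) of tin_3 below 0.006 m and angle between tin_3's own z axis and vertical below 0.06 rad)) and ((horizontal distance between tin_1 and right_ring below 0.009 m and height (world z) of tin_1 below 0.006 m and angle between tin_1's own z axis and vertical below 0.06 rad) or (horizontal distance between tin_2 and right_ring below 0.009 m and height (world z) of tin_2 below 0.006 m and angle between tin_2's own z axis and vertical below 0.06 rad) or (horizontal distance between tin_3 and right_ring below 0.009 m and height (world z) of tin_3 below 0.006 m and angle between tin_3's own z axis and vertical below 0.06 rad)) and ((height (world z) of tin_1 above 0.025 m and angle between tin_1's own z axis and vertical above 0.3 rad and contact force between tin_1 and the fingers above 1 N) or (height (world z) of tin_2 above 0.025 m and angle between tin_2's own z axis and vertical above 0.3 rad and contact force between tin_2 and the fingers above 1 N) or (height (world z) of tin_3 above 0.025 m and angle between tin_3's own z axis and vertical above 0.3 rad and contact force between tin_3 and the fingers above 1 N))), for 0.1 s.
2. the tin from the middle ring is held clear of the bench and tipped by more than 17 degrees, the other two standing in their rings (((horizontal distance between tin_1 and left_ring below 0.009 m and height (world z) of tin_1 below 0.006 m and angle between tin_1's own z axis and vertical below 0.06 rad) or (horizontal distance between tin_2 and left_ring below 0.009 m and height (world z) of tin_2 below 0.006 m and angle between tin_2's own z axis and vertical below 0.06 rad) or (horizontal distance between tin_3 and left_ring below 0.009 m and height (world z) of tin_3 below 0.006 m and angle between tin_3's own z axis and vertical below 0.06 rad)) and ((horizontal distance between tin_1 and right_ring below 0.009 m and height (world z) of tin_1 below 0.006 m and angle between tin_1's own z axis and vertical below 0.06 rad) or (horizontal distance between tin_2 and right_ring below 0.009 m and height (world z) of tin_2 below 0.006 m and angle between tin_2's own z axis and vertical below 0.06 rad) or (horizontal distance between tin_3 and right_ring below 0.009 m and height (world z) of tin_3 below 0.006 m and angle between tin_3's own z axis and vertical below 0.06 rad)) and ((height (world z) of tin_1 above 0.025 m and angle between tin_1's own z axis and vertical above 0.3 rad and contact force between tin_1 and the fingers above 1 N) or (height (world z) of tin_2 above 0.025 m and angle between tin_2's own z axis and vertical above 0.3 rad and contact force between tin_2 and the fingers above 1 N) or (height (world z) of tin_3 above 0.025 m and angle between tin_3's own z axis and vertical above 0.3 rad and contact force between tin_3 and the fingers above 1 N))), for 0.1 s.
3. the tin from the right ring is held clear of the bench and tipped by more than 17 degrees, the other two standing in their rings (((horizontal distance between tin_1 and left_ring below 0.009 m and height (world z) of tin_1 below 0.006 m and angle between tin_1's own z axis and vertical below 0.06 rad) or (horizontal distance between tin_2 and left_ring below 0.009 m and height (world z) of tin_2 below 0.006 m and angle between tin_2's own z axis and vertical below 0.06 rad) or (horizontal distance between tin_3 and left_ring below 0.009 m and height (world z) of tin_3 below 0.006 m and angle between tin_3's own z axis and vertical below 0.06 rad)) and ((horizontal distance between tin_1 and middle_ring below 0.009 m and height (world z) of tin_1 below 0.006 m and angle between tin_1's own z axis and vertical below 0.06 rad) or (horizontal distance between tin_2 and middle_ring below 0.009 m and height (world z) of tin_2 below 0.006 m and angle between tin_2's own z axis and vertical below 0.06 rad) or (horizontal distance between tin_3 and middle_ring below 0.009 m and height (world z) of tin_3 below 0.006 m and angle between tin_3's own z axis and vertical below 0.06 rad)) and ((height (world z) of tin_1 above 0.025 m and angle between tin_1's own z axis and vertical above 0.3 rad and contact force between tin_1 and the fingers above 1 N) or (height (world z) of tin_2 above 0.025 m and angle between tin_2's own z axis and vertical above 0.3 rad and contact force between tin_2 and the fingers above 1 N) or (height (world z) of tin_3 above 0.025 m and angle between tin_3's own z axis and vertical above 0.3 rad and contact force between tin_3 and the fingers above 1 N))), for 0.1 s.
At the end, for the whole second after the job is handed in: The tin with the loose slug is gripped by the fingers over the tray (axis within 50 mm of the tray's middle), its underside 60 to 250 mm above the bench, upright within 10 degrees and still; the other two stand upright on the bench within their rings (within 9 mm of centre) (((distance between tin_1 and slug_g below 0.045 m and horizontal distance between tin_1 and tray below 0.05 m and height (world z) of tin_1 between 0.06 and 0.25 m and angle between tin_1's own z axis and vertical below 0.17 rad and contact force between tin_1 and the fingers above 1 N and linear speed of tin_1 below 0.03 m/s and ((horizontal distance between tin_2 and left_ring below 0.009 m and height (world z) of tin_2 below 0.006 m and angle between tin_2's own z axis and vertical below 0.06 rad) or (horizontal distance between tin_2 and middle_ring below 0.009 m and height (world z) of tin_2 below 0.006 m and angle between tin_2's own z axis and vertical below 0.06 rad) or (horizontal distance between tin_2 and right_ring below 0.009 m and height (world z) of tin_2 below 0.006 m and angle between tin_2's own z axis and vertical below 0.06 rad)) and ((horizontal distance between tin_3 and left_ring below 0.009 m and height (world z) of tin_3 below 0.006 m and angle between tin_3's own z axis and vertical below 0.06 rad) or (horizontal distance between tin_3 and middle_ring below 0.009 m and height (world z) of tin_3 below 0.006 m and angle between tin_3's own z axis and vertical below 0.06 rad) or (horizontal distance between tin_3 and right_ring below 0.009 m and height (world z) of tin_3 below 0.006 m and angle between tin_3's own z axis and vertical below 0.06 rad))) or (distance between tin_2 and slug_g below 0.045 m and horizontal distance between tin_2 and tray below 0.05 m and height (world z) of tin_2 between 0.06 and 0.25 m and angle between tin_2's own z axis and vertical below 0.17 rad and contact force between tin_2 and the fingers above 1 N and linear speed of tin_2 below 0.03 m/s and ((horizontal distance between tin_1 and left_ring below 0.009 m and height (world z) of tin_1 below 0.006 m and angle between tin_1's own z axis and vertical below 0.06 rad) or (horizontal distance between tin_1 and middle_ring below 0.009 m and height (world z) of tin_1 below 0.006 m and angle between tin_1's own z axis and vertical below 0.06 rad) or (horizontal distance between tin_1 and right_ring below 0.009 m and height (world z) of tin_1 below 0.006 m and angle between tin_1's own z axis and vertical below 0.06 rad)) and ((horizontal distance between tin_3 and left_ring below 0.009 m and height (world z) of tin_3 below 0.006 m and angle between tin_3's own z axis and vertical below 0.06 rad) or (horizontal distance between tin_3 and middle_ring below 0.009 m and height (world z) of tin_3 below 0.006 m and angle between tin_3's own z axis and vertical below 0.06 rad) or (horizontal distance between tin_3 and right_ring below 0.009 m and height (world z) of tin_3 below 0.006 m and angle between tin_3's own z axis and vertical below 0.06 rad))) or (distance between tin_3 and slug_g below 0.045 m and horizontal distance between tin_3 and tray below 0.05 m and height (world z) of tin_3 between 0.06 and 0.25 m and angle between tin_3's own z axis and vertical below 0.17 rad and contact force between tin_3 and the fingers above 1 N and linear speed of tin_3 below 0.03 m/s and ((horizontal distance between tin_1 and left_ring below 0.009 m and height (world z) of tin_1 below 0.006 m and angle between tin_1's own z axis and vertical below 0.06 rad) or (horizontal distance between tin_1 and middle_ring below 0.009 m and height (world z) of tin_1 below 0.006 m and angle between tin_1's own z axis and vertical below 0.06 rad) or (horizontal distance between tin_1 and right_ring below 0.009 m and height (world z) of tin_1 below 0.006 m and angle between tin_1's own z axis and vertical below 0.06 rad)) and ((horizontal distance between tin_2 and left_ring below 0.009 m and height (world z) of tin_2 below 0.006 m and angle between tin_2's own z axis and vertical below 0.06 rad) or (horizontal distance between tin_2 and middle_ring below 0.009 m and height (world z) of tin_2 below 0.006 m and angle between tin_2's own z axis and vertical below 0.06 rad) or (horizontal distance between tin_2 and right_ring below 0.009 m and height (world z) of tin_2 below 0.006 m and angle between tin_2's own z axis and vertical below 0.06 rad))))); the arm keeps its last pose, push and grip.
It fails at once if the glass stopper is moved by more than 30 mm (distance of glass_stopper from where it was at the start of the episode above 0.03 m).
It fails at once if the vial is moved by more than 30 mm (distance of vial from where it was at the start of the episode above 0.03 m).
It fails at once if the petri dish is moved by more than 30 mm (distance of petri_dish from where it was at the start of the episode above 0.03 m).
It fails at once if the timer is moved by more than 30 mm (distance of timer from where it was at the start of the episode above 0.03 m).
It also fails if it takes over 72 s, if anything falls off the work surface, if the arm or the gripper's body presses on something with over 40 N, if the wrist force passes 120 N, or if a joint passes its speed limit or range.

## Working session

There is one attempt and no reset: what is moved stays moved. The work goes in short steps, each a Python script; the robot and the scene stay as the last script left them, time stands still between calls to the robot, and variables do not carry over. Pictures are saved under pics/ and viewed, and the job is handed in when it is done.

```bash
ls; mkdir -p pics; python3 - <<'E'
from bench import manip
import cv2,numpy as np
print(manip.current_time(), manip.current_ee_pos(), manip.current_tcp_rot(), manip.current_grip_width())
for n in ["scene","top"]:
    p,d=manip.grab_frame(n); cv2.imwrite(f"pics/{n}0.png",p[:,:,::-1]); np.save(f"pics/{n}0.npy",d)
    c=manip.get_calibration(n); print(n,c)
    for k in ["tin_1","middle_ring","tray","glass_stopper","vial","petri_dish","timer"]:
        print(k,[(np.round(r["at"],3).tolist(),round(r["confidence"],2)) for r in manip.look_for(n,k)])
print(manip.current_time())
E
```

```text
pics
0.0 [0.17951409 0.51951927 0.23075253] [[-4.75440337e-04  3.26677321e-01  9.45135812e-01]
 [-1.09531954e-03  9.45135181e-01 -3.26677654e-01]
 [-9.99999287e-01 -1.19054146e-03 -9.15393359e-05]] 1.0005878934466887
scene {'camera_matrix': array([[533.16132384,   0.        , 284.83620335],
       [  0.        , 533.16132384, 208.13214128],
       [  0.        ,   0.        ,   1.        ]]), 'k1': -0.002187150954268763, 'R': array([[ 0.61973054, -0.78481368,  0.00124682],
       [-0.62177714, -0.49195638, -0.60940307],
       [ 0.47888124,  0.37689045, -0.7928596 ]]), 't': array([-0.2717309 ,  0.37540118,  1.11751414])}
tin_1 [([0.445, 0.207, 0.061], 0.94), ([0.476, -0.091, 0.061], 0.86), ([0.434, 0.037, 0.058], 0.86)]
middle_ring [([0.562, -0.225, 0.011], 0.59), ([0.425, 0.03, 0.01], 0.58)]
tray [([0.645, -0.037, 0.008], 0.82)]
glass_stopper [([0.416, -0.255, 0.018], 0.69), ([0.559, -0.023, 0.027], 0.51), ([0.384, 0.366, 0.014], 0.16)]
vial [([0.644, -0.04, 0.005], 0.69)]
petri_dish [([0.417, -0.254, 0.02], 0.7)]
timer [([0.384, 0.368, 0.013], 0.55)]
top {'camera_matrix': array([[4
[... 212 characters left out ...]
 -0.00220886],
       [-0.99732771,  0.00987695, -0.07238704],
       [ 0.07240524,  0.00149772, -0.99737417]]), 't': array([0.05585404, 0.53966456, 1.28788776])}
tin_1 [([0.454, 0.226, 0.058], 0.74), ([0.492, -0.084, 0.062], 0.71), ([0.449, 0.05, 0.065], 0.53), ([0.453, 0.216, 0.012], 0.37)]
middle_ring [([0.564, -0.226, 0.006], 0.75), ([0.495, -0.085, 0.005], 0.59), ([0.449, 0.048, 0.009], 0.47), ([0.494, -0.087, 0.061], 0.25)]
tray [([0.647, -0.037, -0.0], 0.66), ([0.491, -0.086, 0.006], 0.42)]
glass_stopper [([0.567, -0.02, 0.038], 0.61)]
vial [([0.558, 0.148, 0.051], 0.43)]
petri_dish [([0.422, -0.248, 0.017], 0.73), ([0.563, -0.016, 0.04], 0.19)]
timer [([0.387, 0.369, 0.02], 0.7)]
0.8
```

View pics/scene0.png

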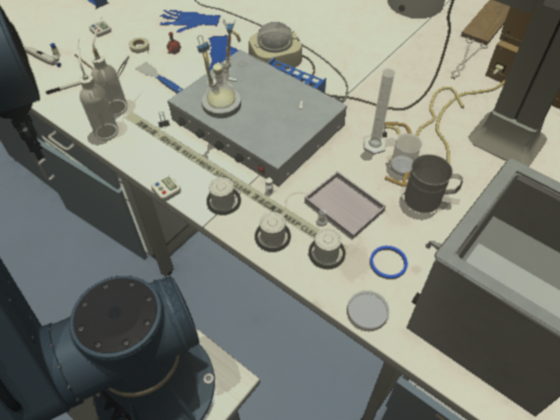

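View pics/top0.png

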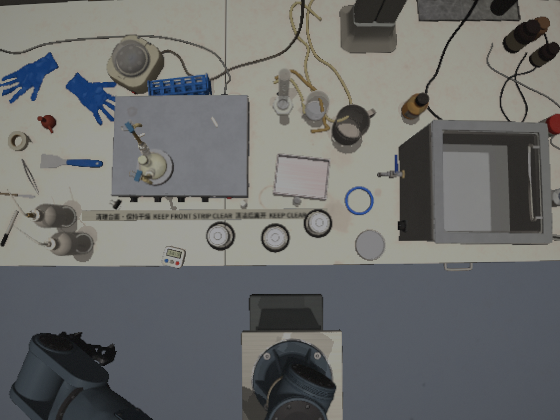

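The three tins are in black rings at about top-camera pixels (220,236), (275,238) and (318,223). The blue look-alike is at (359,200), the tray at (302,177), and the timer and dish are on the outer sides. Next I'll get precise centres from depth and ring colour.

```bash
cat > h.py <<'E'
from bench import manip
import numpy as np, cv2
def cloud(d,c):
    K=c["camera_matrix"]; k1=c["k1"]
    h,w=d.shape; u,v=np.meshgrid(np.arange(w),np.arange(h))
    p=cv2.undistortPoints(np.stack([u,v],-1).reshape(-1,1,2).astype(float),K,np.array([k1,0,0,0,0.])).reshape(h,w,2)
    P=np.concatenate([p*d[...,None],d[...,None]],-1)
    W=(P-c["t"])@c["R"]
    W[d==0]=np.nan
    return W
def rays(c,h=420,w=560):
    u,v=np.meshgrid(np.arange(w),np.arange(h))
    p=cv2.undistortPoints(np.stack([u,v],-1).reshape(-1,1,2).astype(float),c["camera_matrix"],np.array([c["k1"],0,0,0,0.])).reshape(h,w,2)
    D=np.concatenate([p,np.ones((h,w,1))],-1)@c["R"]; C=-c["R"].T@c["t"]
    return C,D
def atz(c,z):
    C,D=rays(c); return C+D*((z-C[2])/D[...,2])[...,None]
E
python3 - <<'E'
from h import *
for n in ["top","scene"]:
    d=np.load(f"pics/{n}0.npy"); c=manip.get_calibration(n); W=cloud(d,c); img=cv2.imread(f"pics/{n}0.png").astype(int)
    print(n)
    for q in [(.452,.22),(.449,.049),(.494,-.085)]:
        m=(np.hypot(W[...,0]-q[0],W[...,1]-q[1])<.05)&(W[...,2]>.045)&(W[...,2]<.08)
        X=W[m]; (cc,r)=cv2.minEnclosingCircle(X[:,:2].astype(np.float32))
        print("tin",m.sum(),X.mean(0).round(4),np.round(cc,4),round(r,4),np.median(X[:,2]).round(4), ((X[:,:2].max(0)+X[:,:2].min(0))/2).round(4))
        # ring: dark pixels projected at z=.01
        G=atz(c,0.01); k=(img.max(2)<60)&(np.hypot(G[...,0]-q[0],G[...,1]-q[1])<.065)
        cnt=np.argwhere(k)
        h=cv2.convexHull(G[k][:,:2].astype(np.float32)); cc,r=cv2.minEnclosingCircle(h)
        print("  ring",k.sum(),np.round(cc,4),round(r,4),G[k][:,:2].mean(0).round(4))
    for lo,hi,name,z0 in [((.55,-.15),(.74,.07),"tray",.012),((.52,.1),(.6,.5),"boxedge",.02),((.5,-.05),(.58,.02),"stopper",.015)]:
        m=(W[...,0]>lo[0])&(W[...,0]<hi[0])&(W[...,1]>lo[1])&(W[...,1]<hi[1])&(W[...,2]>z0)
        X=W[m]; 
        if len(X): print(name,len(X),X.min(0).round(3),X.max(0).round(3),((X.min(0)+X.max(0))/2).round(3))
    # heights map
    m=(W[...,0]>.3)&(W[...,0]<.85)&(W[...,2]>.05)
    X=W[m]
    for y in np.arange(-.3,.5,.1):
        Y=X[(X[:,1]>y)&(X[:,1]<y+.1)]
        print(round(y,1),[(round(x,2),round(float(np.percentile(Z,95)),3)) for x in np.arange(.3,.85,.1) for Z in [Y[(Y[:,0]>x)&(Y[:,0]<x+.1)][:,2]] if len(Z)>4])
E
```

```text
top
tin 348 [0.454  0.2221 0.0624] [0.4545 0.2229] 0.0321 0.0627 [0.4539 0.2225]
  ring 148 [0.4539 0.223 ] 0.045 [0.4509 0.2144]
tin 342 [0.4482 0.0479 0.0626] [0.4482 0.0479] 0.0316 0.0625 [0.4478 0.0484]
  ring 149 [0.446  0.0488] 0.0443 [0.4442 0.0485]
tin 328 [ 0.4917 -0.0848  0.0625] [ 0.4922 -0.0851] 0.0315 0.0628 [ 0.4921 -0.0848]
  ring 161 [ 0.4916 -0.084 ] 0.047 [ 0.4867 -0.087 ]
tray 327 [ 0.552 -0.127  0.012] [0.715 0.05  0.049] [ 0.634 -0.038  0.031]
boxedge 1463 [0.545 0.131 0.02 ] [0.6   0.5   0.357] [0.573 0.315 0.189]
stopper 61 [ 0.553 -0.048  0.017] [ 0.58  -0.003  0.049] [ 0.566 -0.026  0.033]
-0.3 [(np.float64(0.6), 0.064), (np.float64(0.7), 0.12), (np.float64(0.8), 0.119)]
-0.2 [(np.float64(0.4), 0.067), (np.float64(0.5), 0.065), (np.float64(0.7), 0.119), (np.float64(0.8), 0.121)]
-0.1 [(np.float64(0.4), 0.068), (np.float64(0.5), 0.067), (np.float64(0.8), 0.095)]
0.0 [(np.float64(0.4), 0.067)]
0.1 [(np.float64(0.4), 0.066), (np.float64(0.5), 0.093), (np.float64(0.6), 0.095), (np.float64(0.7), 0.095), (np.float64(0.8), 0.095)]
0.2 [(np.float64(0.4), 0.067), (np.
[... 222 characters left out ...]
t64(0.5), 0.094), (np.float64(0.6), 0.224), (np.float64(0.7), 0.308), (np.float64(0.8), 0.094)]
scene
tin 461 [0.4512 0.2198 0.0599] [0.4531 0.2234] 0.0338 0.0611 [0.4548 0.2232]
  ring 23 [0.4375 0.2038] 0.0354 [0.4267 0.1965]
tin 519 [0.445  0.0459 0.06  ] [0.4478 0.0501] 0.0343 0.061 [0.4474 0.0486]
  ring 23 [0.4203 0.0311] 0.029 [0.4129 0.0262]
tin 552 [ 0.4888 -0.0885  0.0598] [ 0.4926 -0.0854] 0.0341 0.0607 [ 0.4917 -0.0862]Traceback (most recent call last):
  File "<stdin>", line 12, in <module>
cv2.error: OpenCV(4.12.0) /io/opencv/modules/imgproc/src/shapedescr.cpp:201: error: (-215:Assertion failed) count >= 0 && (depth == CV_32F || depth == CV_32S) in function 'minEnclosingCircle'
```

```bash
python3 - <<'E'
import cv2
p=cv2.imread("pics/top0.png")[160:260,190:390]
cv2.imwrite("pics/topcrop.png",cv2.resize(p,None,fx=4,fy=4,interpolation=cv2.INTER_CUBIC))
E
```

```text
(no output)
```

View pics/topcrop.png

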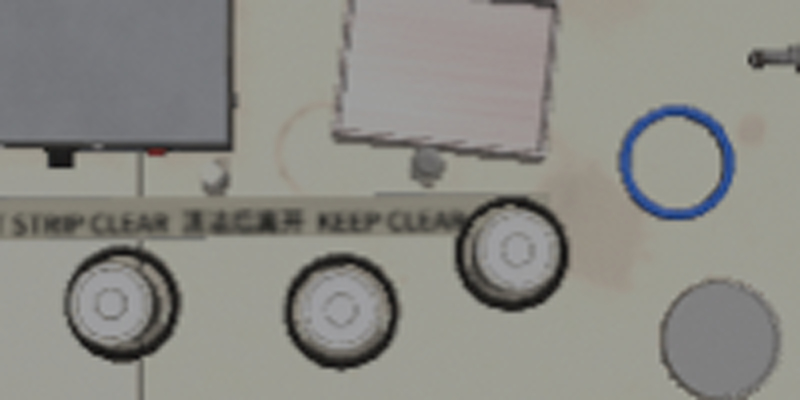

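The tins measure L (.454,.223), M (.448,.0485) and R (.492,-.085), with tops at 0.063 and radius 0.032, which matches the given sizes. Before moving I'll check IK for every pose.

```bash
cat >> h.py <<'E'
from scipy.spatial.transform import Rotation as Ro
R0=np.array([[0,0,1],[0,1,0],[-1,0,0]],float)
T=dict(L=np.array([.4542,.2228]),M=np.array([.448,.0485]),R=np.array([.492,-.085]))
TRAY=np.array([.647,-.037])
ZG=.018; ZL=.16
def tilt(xy,a,z=ZL,off=.028):
    R=Ro.from_euler('x',a,degrees=True).as_matrix()@R0
    g=np.array([xy[0],xy[1],z+off]); return g+R[:,0]*off, R
def ft(n=8):
    A=[]
    for _ in range(n):
        A.append(np.r_[manip.current_force(),manip.current_ft_torque()]); manip.dwell(.02)
    A=np.array(A); return A.mean(0).round(4),A.std(0).round(4)
E
python3 - <<'E'
from h import *
np.set_printoptions(precision=3,suppress=True)
print(manip.current_time())
for k in T:
    for z,a in [(ZG,0),(ZL,0),(ZL,32),(ZL,-32)]:
        p,R=tilt(T[k],a,z); print(k,z,a,manip.inverse_kinematics(p,R))
print(manip.inverse_kinematics([*TRAY,.15],R0))
print(ft(),manip.current_time())
E
```

```text
0.8
L 0.018 0 [ 0.364  0.605  1.902 -0.     0.635 -1.207]
L 0.16 0 [ 0.364  0.362  1.834 -0.     0.945 -1.207]
L 0.16 32 [ 0.111  0.353  1.964  0.735  0.904 -1.95 ]
L 0.16 -32 [ 0.573  0.52   1.686 -0.481  1.295 -0.779]
M 0.018 0 [ 0.004  0.542  2.043 -0.     0.557 -1.566]
M 0.16 0 [ 0.004  0.27   1.97  -0.     0.902 -1.566]
M 0.16 32 [-0.273  0.337  1.989  0.62   1.073 -2.217]
M 0.16 -32 [ 0.274  0.378  1.925 -0.612  1.093 -0.939]
R 0.018 0 [-0.264  0.597  1.92  -0.     0.625 -1.835]
R 0.16 0 [-0.264  0.351  1.851 -0.     0.939 -1.835]
R 0.16 32 [-0.491  0.462  1.785  0.519  1.228 -2.324]
R 0.16 -32 [-0.012  0.398  1.892 -0.696  0.972 -1.145]
[-0.129  0.612  1.451 -0.     1.079 -1.7  ]
(array([ 0.03 , -0.248,  0.012,  0.02 , -0.001, -0.002]), array([0.518, 0.404, 0.543, 0.034, 0.027, 0.023])) 0.9333
```

```bash
cat >> h.py <<'E'
def pick(k,up=.10):
    xy=T[k]
    manip.move_ptp([*xy,up],R0); manip.move_l([*xy,ZG],max_speed=.12)
    manip.set_gripper(0.0,60)
    print(k,"grip",manip.current_grip_width(),manip.current_ee_pos().round(4) if hasattr(manip.current_ee_pos(),'round') else manip.current_ee_pos(),manip.current_time())
E
python3 - <<'E'
from h import *
pick("L",.15)
manip.move_l([*T["L"],ZL],max_speed=.12)
print(manip.current_time(),manip.current_grip_width()); print(*ft(20))
p,d=manip.grab_frame("scene"); cv2.imwrite("pics/s1.png",p[150:270,150:400,::-1].repeat(3,0).repeat(3,1)); print(manip.current_time())
E
```

```text
L grip 0.7449055002551621 [0.4547 0.2231 0.0191] 4.0583
5.3917 0.7429807938569934
[ 9.2400e-02 -2.1610e-01 -3.6242e+00 -4.7000e-03  3.0000e-03 -2.8000e-03] [0.4115 0.5703 0.5639 0.0255 0.0292 0.0197]
5.775
```

View pics/s1.png

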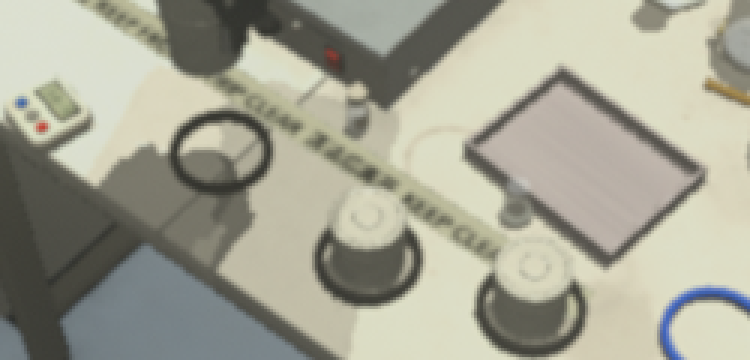

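The left tin is held clear: its ring is empty at crop (220,150) and the other two are standing. Now I'll rock it.

```bash
cat >> h.py <<'E'
def rock(k):
    out={}
    for a in (32,0,-32,0):
        p,R=tilt(T[k],a); manip.move_ptp(p,R); manip.dwell(.25)
        m,s=ft(20); print(k,a,m.tolist(),round(manip.current_time(),2),"grip",round(manip.current_grip_width(),3))
E
python3 - <<'E'
from h import *
rock("L")
E
```

```text
L 32 [0.0539, 0.1196, -3.7875, -0.5521, 0.0054, -0.0132] 7.1 grip 0.748
L 0 [-0.194, 0.06, -3.8143, 0.0092, 0.008, 0.0001] 8.43 grip 0.748
L -32 [0.0872, -0.0304, -3.6595, 0.5607, 0.0154, 0.001] 9.54 grip 0.747
L 0 [0.2853, -0.1118, -3.6855, -0.0106, -0.0003, 0.0023] 10.66 grip 0.749
```

```bash
cat >> h.py <<'E'
def put(k):
    manip.move_l([*T[k],.03],R0,max_speed=.12); manip.move_l([*T[k],ZG+.0005],max_speed=.03)
    print("F",ft(4)[0][:3],manip.current_ee_pos())
    manip.set_gripper(1.0); manip.move_l([*T[k],.12],max_speed=.15)
    print("put",manip.current_time())
E
python3 - <<'E'
from h import *
put("L")
p,d=manip.grab_frame("scene"); cv2.imwrite("pics/s2.png",p[150:270,150:400,::-1].repeat(3,0).repeat(3,1)); print(manip.current_time())
E
```

```text
F [-4.6037 -2.0929 11.7741] [0.45425899 0.22282494 0.01910483]
put 13.6667
13.7167
```

View pics/s2.png

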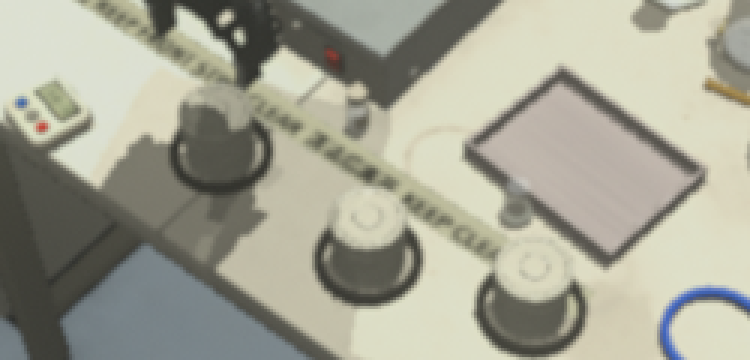

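The left tin stands in its ring again, at crop (220,140). On to the middle one.

```bash
python3 - <<'E'
from h import *
pick("M",.12)
manip.move_l([*T["M"],ZL],max_speed=.12); print(*ft(20))
rock("M")
E
```

```text
M grip 0.7452081262336797 [0.4485 0.0486 0.0189] 15.8
[-6.5000e-03 -6.3500e-02 -3.5876e+00 -1.0000e-02 -6.1000e-03  3.5000e-03] [0.4362 0.6283 0.5198 0.0308 0.0275 0.0314]
M 32 [-0.1074, 0.025, -3.5207, -0.5405, -0.0043, -0.0076] 18.72 grip 0.74
M 0 [-0.0648, -0.0548, -3.4056, 0.0025, -0.0112, -0.0048] 19.97 grip 0.74
M -32 [-0.0349, -0.0178, -3.5185, 0.5487, 0.0061, -0.0001] 21.2 grip 0.741
M 0 [0.025, -0.193, -3.4757, -0.0102, 0.0132, -0.0025] 22.43 grip 0.744
```

```bash
python3 - <<'E'
from h import *
put("M")
pick("R",.12)
p,d=manip.grab_frame("top"); cv2.imwrite("pics/t3.png",p[160:260,190:390,::-1].repeat(4,0).repeat(4,1))
manip.move_l([*T["R"],ZL],max_speed=.12); print(*ft(20))
rock("R")
E
```

```text
F [-4.466  -0.2631 12.4792] [0.44804566 0.0485149  0.01894527]
put 25.45
R grip 0.7428342805217748 [ 0.4924 -0.0851  0.0191] 27.4167
[ 1.9700e-02  1.3000e-03 -3.0754e+00 -4.3000e-03 -5.0000e-04 -1.1500e-02] [0.3998 0.5143 0.4838 0.0258 0.023  0.0285]
R 32 [-0.0808, -0.0391, -3.1408, -0.5024, 0.007, 0.0002] 30.28 grip 0.743
R 0 [0.0663, 0.1623, -3.2974, 0.0209, 0.0086, -0.0005] 31.43 grip 0.741
R -32 [-0.0778, 0.0971, -3.1524, 0.499, 0.0097, 0.0001] 32.72 grip 0.745
R 0 [0.1098, -0.0118, -3.1605, -0.0141, 0.0004, 0.0007] 34.0 grip 0.743
```

View pics/t3.png

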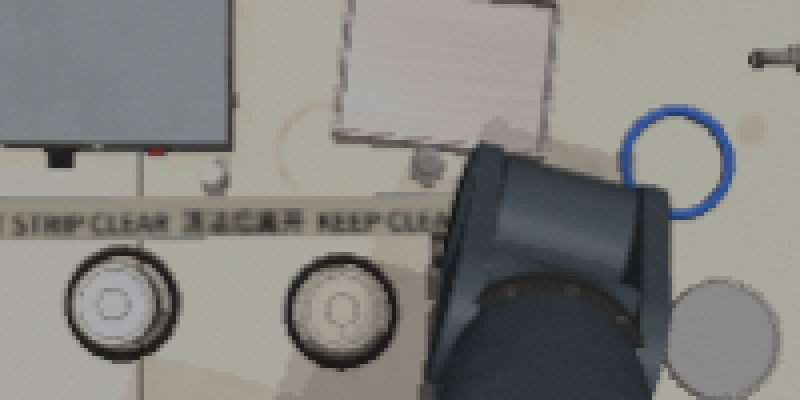

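The moment shifts are L .020, M .013 and R .035 N m, and averaging noise is about .008, so this is ambiguous. I'll average more while holding R and check whether repeated reads cost time.

```bash
python3 - <<'E'
from h import *
t=manip.current_time()
A=np.array([manip.current_ft_torque() for _ in range(400)])
print(manip.current_time()-t, A.mean(0),A.std(0),len(np.unique(A[:,0])))
E
```

```text
0.0 [ 0.01086712  0.03631322 -0.01374865] [6.41847686e-17 2.49800181e-16 1.73472348e-18] 1
```

```bash
cat >> h.py <<'E'
def tau(sec):
    A=[];t=manip.current_time()
    while manip.current_time()-t<sec-1e-6:
        A.append(np.r_[manip.current_ft_torque(),manip.current_force()]); manip.dwell(.004)
    A=np.array(A); return A.mean(0).round(4).tolist(), (A.std(0)[:3]/np.sqrt(len(A))).round(4).tolist(), len(A), len(np.unique(A[:,0]))
E
python3 - <<'E'
from h import *
t=manip.current_time()
print(tau(.6),manip.current_time()-t)
p,R=tilt(T["R"],25)
manip.move_ptp(p,R); manip.dwell(.2); p,R=tilt(T["R"],0); manip.move_ptp(p,R);manip.dwell(.2)
print(tau(.8),manip.current_time()); print(manip.current_tcp_rot())
E
```

```text
Traceback (most recent call last):
  File "h.py", line 49, in tau
    A.append(np.r_[manip.current_ft_torque(),manip.current_force()]); manip.dwell(.004)
                   ~~~~~~~~~~~~~~~~~~~~~~~^^
ValueError: time passes only in moves, steps and waits
```

```bash
sed -i 's/manip.dwell(.004)/manip.dwell(.0085)/' h.py; python3 - <<'E'
from h import *
t=manip.current_time()
print(tau(.6),manip.current_time()-t)
p,R=tilt(T["R"],28)
manip.move_ptp(p,R); manip.dwell(.2); p,R=tilt(T["R"],0); manip.move_ptp(p,R);manip.dwell(.2)
print(tau(.8),manip.current_time()); print(manip.current_tcp_rot().round(4))
E
```

```text
([-0.023, 0.0095, 0.0037, 0.0854, -0.005, -3.2113], [0.0032, 0.0037, 0.0032], 72, 72) 0.6000000000000014
([0.029, 0.0026, 0.0024, -0.0212, -0.0276, -3.1441], [0.0028, 0.0032, 0.0032], 96, 96) 36.85
[[ 1.e-04 -1.e-04  1.e+00]
 [-0.e+00  1.e+00  1.e-04]
 [-1.e+00 -0.e+00  1.e-04]]
```

With longer averaging, R shifts from −0.023 to +0.029 N m (0.052 ± 0.004). That is about what a 0.21 kg slug moving 28 mm gives, and far above L and M. The right tin is the one that rattles, so I'll carry it over the tray.

```bash
python3 - <<'E'
from h import *
manip.move_l([*TRAY,.148],R0,max_speed=.1); manip.dwell(.5)
print(manip.current_time(),manip.current_ee_pos(),manip.current_grip_width())
for n in ["scene","top"]:
    p,d=manip.grab_frame(n); c=manip.get_calibration(n); W=cloud(d,c)
    cv2.imwrite(f"pics/f_{n}.png",(p[150:270,150:400,::-1] if n=="scene" else p[140:260,190:440,::-1]).repeat(3,0).repeat(3,1))
    for q in [(.4542,.2228),(.448,.0485)]:
        m=(np.hypot(W[...,0]-q[0],W[...,1]-q[1])<.05)&(W[...,2]>.045)&(W[...,2]<.08)
        X=W[m]; 
        if len(X)>5: print(n,"tin",m.sum(),X.mean(0).round(4),((X[:,:2].max(0)+X[:,:2].min(0))/2).round(4))
print(manip.current_time(),manip.current_force())
E
```

```text
39.125 [ 0.64700213 -0.03701259  0.14801986] 0.7432718433589838
scene tin 456 [0.4508 0.2182 0.0601] [0.4532 0.2207]
scene tin 518 [0.4448 0.0446 0.0601] [0.4473 0.047 ]
top tin 353 [0.4538 0.2204 0.0624] [0.454  0.2214]
top tin 120 [0.4501 0.0642 0.0628] [0.4494 0.0635]
39.225 [-0.09771187  0.95394756 -2.67554607]
```

View pics/f_scene.png

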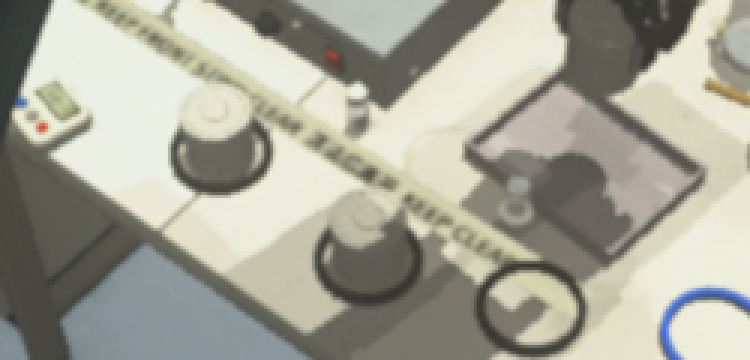

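View pics/f_top.png

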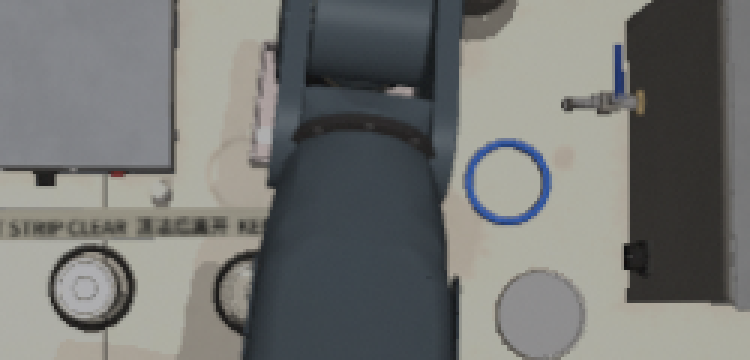

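The held tin is upright over the tray at crop (600,50) in the scene view. The left and middle tins stand centred in their rings and the bystanders are untouched, so I'm handing in.

```bash
python3 - <<'E'
from bench import manip
print(abs(manip.current_joint_vel()).max()); manip.sign_off(); print(manip.current_time())
E
```

```text
0.0016629884520713986
the job is handed in; nothing more can be done
the job is handed in; nothing more can be done
```

I rocked all three tins to ±32° in order from left to right and set the left and middle tins back in their rings. I judged the right-ring tin to be the one that rattles, and handed the job in at about 39 s while holding it over the tray. No verdict was reported.

**Which tin rattles:** I compared the wrist moment with the tin level after each tilt.

| Tin | Moment shift (N m) | Uncertainty (N m) |
|---|---|---|
| Left | 0.020 | about 0.008 |
| Middle | 0.013 | about 0.008 |
| Right, first pass | 0.035 | about 0.008 |
| Right, repeated with longer averaging | 0.052 | about 0.004 |

A loose slug should shift the moment by about 0.058 or more, and a packed tin by about 0.003. The first pass was ambiguous because right read low and left read a little high. Only the right tin was re-measured with longer averaging, and even that reading is slightly below the expected value. The choice rests on its clear lead over the other two.

**Last checks:**
- **Held tin:** The gripper was at (0.647, −0.037, 0.148), which puts the tin's underside about 13 cm above the bench. The grip opening was unchanged and the arm was still. The scene camera showed the tin upright; the top view of it was blocked by the arm.
- **Other two tins:** Both stood within about 3 mm of their measured ring centres. For the middle tin this comes from the scene camera only, because the arm half hid it from above.
- **Other things on the bench:** The vial, stopper, dish, timer and blue ring looked unmoved in the final pictures. I did not measure their positions again.

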